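Measure the paint on a bearing housing with a spring-tip probe

ROBOT

A 7-joint arm with a two-finger parallel gripper is mounted at the origin on a cart in front of the work surface, level with it; the furniture and walls round the work are solid. World frame = base frame: x ahead of the robot, y to its left, z up, the work surface at z = 0. Lengths are in m, angles in rad, forces in N, time in s.
With the tool pointing down it reaches from about 0.425 to 0.925 m from the base axis. Payload 6.8 kg.
Tool frame: the origin (TCP) lies midway between the tips of the shut fingers; the grasp point (between the pads) lies 19 mm behind it; z points along the fingers, y is the line along which they close (so a half turn about z gives the same grasp; the last joint's range is limited). The gripper opens to 85 mm and grips with 20 to 120 N. Pads are 22 mm wide; open, the fingers measure 114 mm over their backs; the gripper's body (76 mm by 85 mm) begins 54 mm behind the grasp point. The pads swing forward as they close: fully open they stand 13 mm farther back than shut.
Start: joints at [-1.283, 0.477, 0.022, 1.555, -0.011, 1.109, -0.083], TCP at [0.26, 0.623, 0.231] pointing down, gripper open.
Joint ranges: [-2.96, 2.96], [-0.34, 2.1], [-1.41, 1.46], [0.24, 2.44], [-1.37, 4.51], [0.17, 1.92], [-2.96, 2.96]. Speed limits (rad/s): [2.39, 2.39, 3.14, 3.14, 3.14, 3.14, 3.14].

INTERFACE

Orientations are given as a unit quaternion [w, x, y, z].
In Python, from station import bot, imaging gives the robot as it stands.
- The arm moves only by the tool move_arm, never from a script. Its argument "commands" is a list that holds one entry, the list of rows, each a list of 7 numbers: the shift along the tool's x, y, z in m, then the turn, a rotation vector about the tool's x, y, z in degrees, then the finger opening in m, from 0 to 0.0854. In form: [[[x, y, z, rx, ry, rz, grip], ...]]. A call has 1 to 20 rows; each row shifts and turns the commanded pose from where the row before left it, along the tool's axes as they then stand; what a row does not reach is not made up. A row lasts 1/8 s, in which the tool goes at most 62.5 mm and 10.7 degrees, less where a joint would pass 70% of its speed; a pose out of reach is approached as far as the arm can. A call is refused whole if a number of a shift passes 0.0625 or a number of a turn 10.7, either way. A call with a gripper value outside its range is refused whole. The fingers move at their own pace and stop on an object; "squeeze" is the grip in N (left out, the last holds). Time passes only in rows, so rows that do not move let the fingers close. It gives the time, the measured TCP pose, the force, the opening and the grip force at its end, in the units of the state.
- bot.get_obs(): the state, without advancing time (a new reading comes with each control period).
- imaging.read_camera(name): name is "scene" or "top"; returns the picture (384x512x3 uint8, red, green, blue); there is no depth.
- imaging.calibration(name): a dict with "intrinsics" (3x3 intrinsics, pixels), "k1" (the pictures are not rectified: a ray, as slopes to the right and down, at radius r is drawn at 1 + k1 r^2 times it, then the intrinsics apply), "extrinsics" (4x4, takes a point from camera to world coordinates). Camera axes: x right, y down, z forward; pixel columns grow to the right and rows downward; lengths in m; the calibration is good to about 2 mm. A picture is of the moment at which its call begins. calibration takes no time and is no camera call.
- bot.hand_in(): hands the job in; it is judged then, once.
The state is a dict: "t": time; "q": joint angles; "joint_vel": joint speeds; "joint_torque": joint torques, N m; "eef_pos": TCP position; "tool_rot": TCP orientation; "contact_force": force on the tool from outside, world axes, zero at the start; "torque": the same for the moment, N m; "gripper_width": opening from 0.0 (shut) to 1.0 (fully open); "grasp_force": force on a finger pad.
Only numpy, scipy, OpenCV 4.12 (cv2) and the standard library are available. Lean on these libraries where they do the work, as an engineer would, in place of code of your own. Each camera call takes 0.05 s, during which the arm holds its last target. There are 200 camera calls.

TASK

Switch on the coating gauge by turning its black knob clockwise until it clicks over to the stop at the green dot and stays there, then take the orange spring-tip probe out of its holder. Hold the probe square to the sloping boss of the green bearing housing, with its tip on the middle of the red ring, pressed lightly so that the spring tip is about half way in and never bottomed hard. Finish while still holding it steady like that, with the knob left on and the other things on the bench where they were.

Things in the scene. Friction and masses are not known exactly. Their poses are not given: they have to be found in the camera images.
- gauge: Grey gauge console fixed to the bench. Origin on the bench under it, z up. Console box 84 (x) x 88 (y) x 30 mm high, centred 27 mm to -y of the origin, display on its -x face; black holder block 56 (x) x 48 (y) x 64 mm high centred 41 mm to +y of the origin. It may stand left or right of the green housing.
- knob (a joint): Gauge knob, rad: 0 = off (white pointer at the white dot), 1.05 = on (at the green dot), where there are stops. Grows clockwise seen from above. An over-centre detent with its peak at 0.525 holds it at either stop (up to about 0.1 N m to turn) and snaps it on past the peak.
- knob_grip (a point): Point on the knob's vertical axis at grip height, 67 mm above the bench, 32 mm to -y of the gauge origin. The knob is a bar 42 mm long, 14 mm wide, from 44 to 74 mm above the bench, over a 44 mm disc. This frame turns with the knob: x along the bar (pointer mark at its -x end), z up.
- holder_mouth (a point): Centre of the 16 mm hole in the top of the holder block, 64 mm above the bench; the hole goes straight down, right through. Axes as the gauge.
- probe: The probe, loose, about 90 g (varies). Origin at the shoulder under the handle (the shoulder rests on the holder's top), z along the probe towards its back end, away from the tip. Orange handle 22x22 mm square (sides along x and y) from 0 to 80 mm along z, steel nose 12 mm thick from 0 to -30 mm, then the spring tip. At the start it stands upright in the holder, so it must rise 50 mm to come out.
- probe_grip (a point): Middle of the probe's handle, 40 mm above the shoulder; axes as the probe.
- probe_tip (a point): Rounded end of the spring tip, 6 mm thick, 48 mm below the shoulder when out (88 mm from probe_grip); it moves with the tip. Axes as the probe.
- plunger (a joint): How far the spring tip is pushed in, m: 0 = fully out, 0.012 = bottomed. It begins to move at 1.5 N and takes 0.6 N more per mm (about 5 N half way in).
- housing: Green bearing housing fixed to the bench: foot 76 (x) x 120 (y) x 14 mm, round body 80 mm in diameter along y, its axis 50 mm above the bench, with a steel shaft stub 26 mm thick. Origin under its centre on the bench, z up, its front faces -x. A wall stands at the left end of the bench, a big blue motor at the right: keep the wrist clear of both.
- boss: Round boss, face 30 mm across, on the upper front of the housing. Origin at the middle of its flat face; z points straight out of the face, tipped 0.436 rad (25 degrees) from vertical towards the housing's -x.
- spot (a point): The marked spot: middle of the boss's face, inside a red ring 16 mm across; 21 mm to -x of the housing origin and 95 mm above the bench. z points straight out of the face.
- tape_measure: yellow tape measure, 37x81x61 mm, bystander.
- tape_black: roll of black tape, 66 mm across, 18 mm high, bystander.
- wedge_bundle: bundle of brown wooden wedges, 24x143x13 mm, lying along y, bystander.
- marker: white and black marker pen, 14x136x14 mm, lying along y near the front edge, bystander.
- drift_brass: brass bar, 16x110x16 mm, lying along y near the front edge, bystander.
- bearing_6202: small ball bearing, 35 mm across, 11 mm high, bystander.
Not all that is in view belongs to the job. Leave any blue or pink look-alike of the probe alone.

How it is judged:
By the outcome, as a careful person would: the job done as asked, in the order asked, and still so for the second after the job is handed in, while the arm keeps its last pose, push and grip.
It also fails if it takes over 54 s, if anything falls off the work surface, if the arm or the gripper's body presses on something with over 40 N, if the wrist force passes 120 N, or if a joint passes its speed limit or range.

## Working session

There is one attempt and no reset: what is moved stays moved. The work goes in short steps, Python scripts to look and compute and a tool call to move; the robot and the scene stay as the last step left them, time stands still between calls to the robot, and variables do not carry over. Pictures are saved under pics/ and viewed, at most 10 in all, crops included, and the job is handed in when it is done.

Besides the shell and the picture viewer there is one more tool, called after "Request:" in YAML: its name, and indented under it one key for each argument. move_arm: Moves the arm, as the interface text tells. Its arguments: {"type":"object","properties":{"commands":{"type":"array","items":{"type":"array","items":{"type":"array","items":{"type":"number"}}}},"squeeze":{"type":"number"}},"required":["commands"]}

```bash
ls; mkdir -p pics; python3 - <<'E'
from station import bot, imaging
import cv2,numpy as np
np.set_printoptions(precision=4,suppress=True)
for n in("scene","top"):
    c=imaging.calibration(n);print(n,c)
    im=imaging.read_camera(n);cv2.imwrite(f"pics/{n}0.png",im[:,:,::-1])
a=cv2.imread("pics/scene0.png");b=cv2.imread("pics/top0.png")
print(bot.get_obs())
E
```

```text
pics
scene {'intrinsics': array([[347.0762,   0.    , 252.9137],
       [  0.    , 347.0762, 192.318 ],
       [  0.    ,   0.    ,   1.    ]]), 'k1': 0.00526843454659228, 'extrinsics': array([[ 0.5558, -0.4568,  0.6946, -0.0485],
       [-0.8312, -0.322 ,  0.4533, -0.2893],
       [ 0.0166, -0.8293, -0.5586,  0.5711],
       [ 0.    ,  0.    ,  0.    ,  1.    ]])}
top {'intrinsics': array([[480.6381,   0.    , 252.0045],
       [  0.    , 480.6381, 188.5723],
       [  0.    ,   0.    ,   1.    ]]), 'k1': -0.17904972329393223, 'extrinsics': array([[-0.0246, -0.9952,  0.0948,  0.4042],
       [-0.9997,  0.0248,  0.0014,  0.0981],
       [-0.0038, -0.0948, -0.9955,  1.4454],
       [ 0.    ,  0.    ,  0.    ,  1.    ]])}
{'t': 0.1, 'q': array([-1.2831,  0.4777,  0.0223,  1.5563, -0.0115,  1.1093, -0.0831]), 'joint_vel': array([ 0.0013, -0.0013,  0.0013, -0.0023,  0.0013, -0.0006,  0.0008]), 'joint_torque': array([  0.0037, -59.7764,   1.6135, -28.1954,   0.0129,   0.0051,
         0.    ]), 'eef_pos': array([0.2601, 0.6223, 0.2304]), 'tool_rot': array([-0.0001,  0.1966,  0.9805, -0.0008]), 'contact_force': array([ 0.327 , -0.4052, -0.4379]), 'torque': array([ 0.0233, -0.0026, -0.0191]), 'grasp_force': 0.0, 'gripper_width': 0.9980191812948499}
```

View pics/scene0.png

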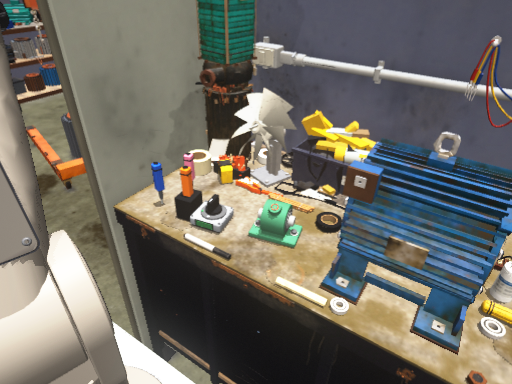

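View pics/top0.png

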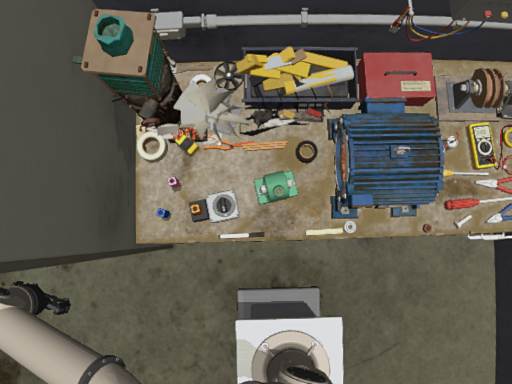

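Three probe-like things appear in the top view: blue (163,213), pink (173,182) and orange (197,209). The orange one stands in the black holder beside the grey console, so it fits the description. I'll confirm that in one enlarged crop, top and scene views side by side.

```bash
python3 - <<'E'
import cv2,numpy as np
b=cv2.imread("pics/top0.png");a=cv2.imread("pics/scene0.png")
t=cv2.resize(b[165:235,150:310],None,fx=5,fy=5,interpolation=cv2.INTER_CUBIC)[:300,:800]
t=cv2.resize(b[170:230,150:310],(800,300),interpolation=cv2.INTER_CUBIC)
s=cv2.resize(a[150:250,145:311],(498,300),interpolation=cv2.INTER_CUBIC)
o=np.zeros((600,800,3),np.uint8);o[:300]=t;o[300:,:498]=s
cv2.imwrite("pics/crop0.png",o)
E
```

```text
(no output)
```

View pics/crop0.png

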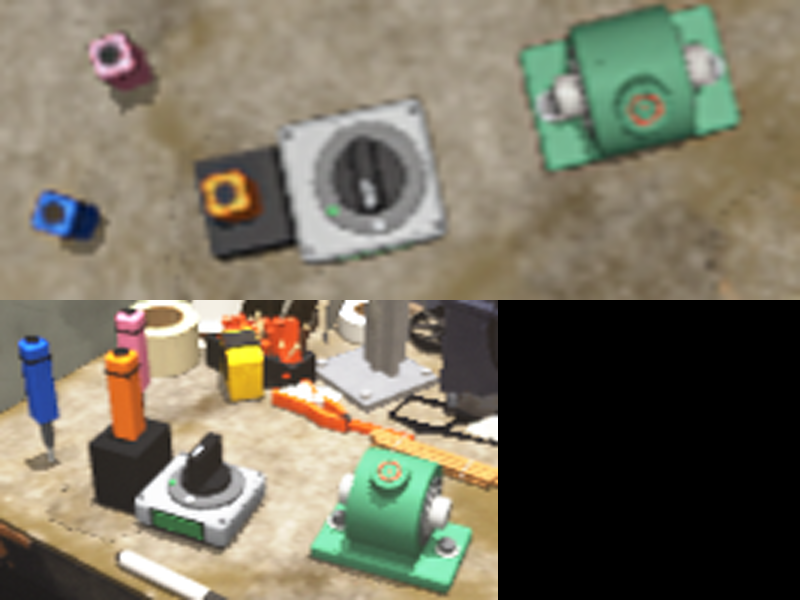

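The crop confirms it: the orange probe stands upright in the black holder, its back end at top pixel ~(195,209). The red ring is at top ~(279,191.6) and scene ~(274.7,207). The knob pointer is at the white dot (off), and the green dot is clockwise from it. Now for positions.

```bash
cat > h.py <<'E'
import cv2,numpy as np
from station import bot,imaging
from scipy.spatial.transform import Rotation as R
np.set_printoptions(precision=4,suppress=True)
def ray(n,uv):
    c=imaging.calibration(n);K=c["intrinsics"];E=c["extrinsics"]
    p=cv2.undistortPoints(np.array([[uv]],float),K,np.array([c["k1"],0,0,0.]))[0,0]
    return E[:3,3],E[:3,:3]@[p[0],p[1],1]
def atz(n,uv,z):
    o,d=ray(n,uv);return o+d*(z-o[2])/d[2]
def proj(n,P):
    c=imaging.calibration(n);E=np.linalg.inv(c["extrinsics"]);r=cv2.Rodrigues(E[:3,:3])[0]
    return cv2.projectPoints(np.atleast_2d(np.array(P,float)),r,E[:3,3],c["intrinsics"],np.array([c["k1"],0,0,0.]))[0][:,0]
def tri(a,b):
    A=[];B=[]
    for n,uv in(("scene",a),("top",b)):
        o,d=ray(n,uv);d=d/np.linalg.norm(d);M=np.eye(3)-np.outer(d,d);A.append(M);B.append(M@o)
    return np.linalg.lstsq(np.vstack(A),np.hstack(B),rcond=None)[0]
def rot():
    q=bot.get_obs()["tool_rot"];return R.from_quat([q[1],q[2],q[3],q[0]])
def delta(pos,Rt):
    o=bot.get_obs();r=rot()
    print("shift tool",r.inv().apply(np.array(pos)-o["eef_pos"]),"turn deg",np.degrees((r.inv()*Rt).as_rotvec()))
E
python3 - <<'E'
from h import *
T=lambda u,v:(150-.4+u/5,170-.4+v/5)
S=lambda u,v:(145-.33+u/3,150-.33+(v-300)/3)
def corners(L,z): 
    P=np.array([atz("top",T(*c),z) for c in L]);print(z,P[:,:2].tolist() and P[:,:2],"c",P.mean(0)); 
    e=P[1]-P[0]+P[2]-P[3];print("len",np.linalg.norm(e)/2,"ang",np.degrees(np.arctan2(e[1],e[0])));f=P[3]-P[0]+P[2]-P[1];print(np.linalg.norm(f)/2,np.degrees(np.arctan2(f[1],f[0])))
print("console");corners([(278,130),(418,98),(445,235),(303,262)],.03)
print("housing");corners([(522,48),(712,6),(738,127),(548,170)],.014)
print("probe top",atz("top",T(228,195),.144),tri(S(122,352),T(228,195)))
print("ring",atz("top",T(645,108),.095),tri(S(389,471),T(645,108)))
for uv in((370,140),(368,210)):print("knob",atz("top",T(*uv),.074))
print("greendot,white",atz("top",T(333,211),.036),atz("top",T(378,225),.036))
E
```

```text
console
0.03 [[0.5216 0.2392]
 [0.5385 0.1558]
 [0.4571 0.1416]
 [0.4432 0.2257]] c [0.4901 0.1906 0.03  ]
len 0.08512449767735063 ang -79.54270687809144
0.08108816936324488 -170.18437387717515
housing
0.014 [[ 0.5686  0.0935]
 [ 0.5912 -0.0213]
 [ 0.5179 -0.0345]
 [ 0.495   0.0798]] c [0.5432 0.0294 0.014 ]
len 0.11681408214335436 ang -78.7802968092919
0.0746906913532906 -169.63676795405166
probe top [0.4773 0.2557 0.144 ] [0.478  0.2548 0.1446]
ring [0.5235 0.0252 0.095 ] [0.5239 0.0247 0.0937]
knob [0.5109 0.182  0.074 ]
knob [0.4708 0.184  0.074 ]
greendot,white [0.4726 0.2069 0.036 ] [0.4637 0.1806 0.036 ]
```

```bash
python3 - <<'E'
from h import *
print("wall corner/bench corner",atz("top",(137,243),0), atz("top",(0,270),0))
def bar(yaw):
    a=np.radians(yaw);x=np.array([np.cos(a),np.sin(a)]);y=np.array([-x[1],x[0]])
    return [np.r_[np.array([.491,.1857])+sx*.021*x+sy*.007*y,.074] for sx,sy in((-1,-1),(-1,1),(1,1),(1,-1))]
for yaw in(10.3,0,-4):print(yaw,((proj("top",bar(yaw))-[149.6,169.6])*5).round().tolist())
r=rot();cur=bot.get_obs()["eef_pos"]
for p in((.30,.33,.23),(.45,.187,.20),(.491,.1857,.15)):print(r.inv().apply(np.array(p)-cur));cur=np.array(p)
E
```

```text
wall corner/bench corner [0.3849 0.4526 0.    ] [0.3024 0.9057 0.    ]
10.3 [[384.0, 208.0], [360.0, 213.0], [345.0, 141.0], [369.0, 136.0]]
0 [[377.0, 211.0], [353.0, 212.0], [351.0, 139.0], [376.0, 138.0]]
-4 [[375.0, 212.0], [350.0, 211.0], [354.0, 138.0], [378.0, 139.0]]
[-0.1496 -0.2543  0.0008]
[-0.1935 -0.0741  0.0301]
[-0.0383  0.0147  0.05  ]
```

Request:
move_arm:
  commands:
    - [[-0.0147,-0.0351,0,0,0,0,0.045],[-0.0147,-0.0351,0,0,0,0,0.045],[-0.0147,-0.0351,0,0,0,0,0.045],[-0.0147,-0.0351,0,0,0,0,0.045],[-0.0147,-0.0351,0,0,0,0,0.045],[-0.025,-0.0256,0,0,0,0,0.045],[-0.025,-0.0256,0,0,0,0,0.045],[-0.025,-0.0256,0,0,0,0,0.045],[-0.0323,-0.0124,0.005,0,0,0,0.045],[-0.0323,-0.0124,0.005,0,0,0,0.045],[-0.0323,-0.0124,0.005,0,0,0,0.045],[-0.0323,-0.0124,0.005,0,0,0,0.045],[-0.0323,-0.0124,0.005,0,0,0,0.045],[-0.0323,-0.0124,0.005,0,0,0,0.045],[0,0,0,0,0,-8.25,0.045],[0,0,0,0,0,-8.25,0.045],[0,0,0,0,0,-8.25,0.045],[0,0,0,0,0,-8.25,0.045],[0,0,0,0,0,0,0.045],[0,0,0,0,0,0,0.045]]

```text
t: 2.6
eef_pos: [0.45, 0.1893, 0.2012]
tool_rot: [-0.0, -0.089, 0.996, -0.0]
contact_force: [0.0, -0.1, -0.3]
gripper_width: 0.523
grasp_force: 0.0
```

```bash
python3 - <<'E'
from h import *
o=bot.get_obs();print(o)
im=imaging.read_camera("scene")[:,:,::-1];cv2.imwrite("pics/s1.png",cv2.resize(im[120:270,130:330],(800,600),interpolation=cv2.INTER_CUBIC))
a=np.radians(10.3);Y=np.array([-np.sin(a),np.cos(a),0]);Z=np.array([0,0,-1.]);X=np.cross(Y,Z)
delta([.491,.1857,.10],R.from_matrix(np.c_[X,Y,Z]))
E
```

```text
{'t': 2.6, 'q': array([-0.6916,  0.2033,  0.1893,  2.0343, -0.0482,  0.9084,  1.2717]), 'joint_vel': array([-0.0039, -0.0012,  0.0026, -0.0013,  0.0013,  0.0009,  0.0098]), 'joint_torque': array([  0.0948, -37.5664,   1.58  , -24.7462,   0.012 ,   0.0033,
         0.0176]), 'eef_pos': array([0.45  , 0.1893, 0.2012]), 'tool_rot': array([-0.0002, -0.0886,  0.9961, -0.0001]), 'contact_force': array([ 0.0191, -0.1239, -0.3193]), 'torque': array([ 0.027 , -0.0004, -0.0403]), 'grasp_force': 0.0, 'gripper_width': 0.5228429910974852}
shift tool [-0.0397 -0.0108  0.1012] turn deg [-0.0037 -0.0109 -0.1076]
```

View pics/s1.png

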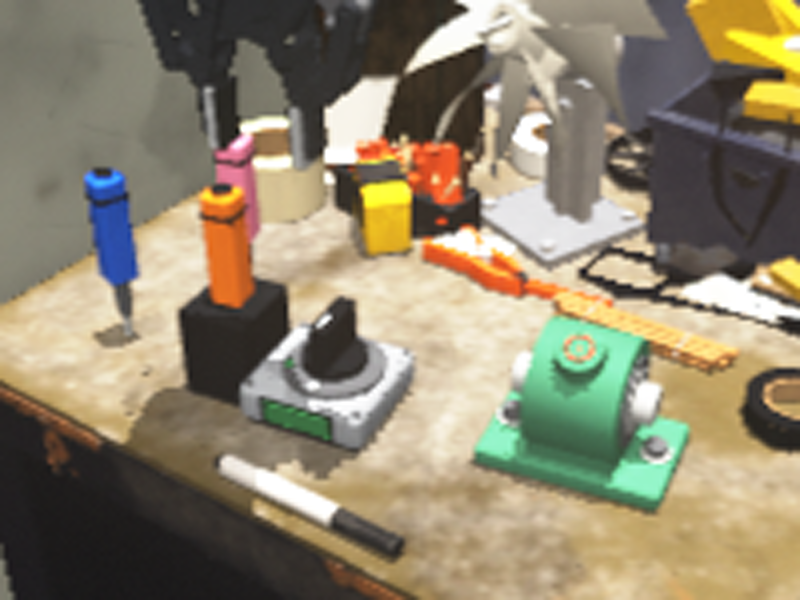

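The gripper is above and behind the gauge with a free way down. The knob pointer is near the white dot, perhaps slightly clockwise of it. I'll move over the knob, descend and grip.

Request:
move_arm:
  commands:
    - [[-0.02,-0.0054,0.02,0,0,0,0.045],[-0.0197,-0.0054,0.03,0,0,0,0.045],[0,0,0.03,0,0,5,0.045],[0,0,0.03,0,0,0,0.045],[0,0,0.02,0,0,0,0.045],[0,0,0.02,0,0,0,0.045],[0,0,0,0,0,0,0.045],[0,0,0,0,0,0,0.0],[0,0,0,0,0,0,0.0],[0,0,0,0,0,0,0.0],[0,0,0,0,0,0,0.0],[0,0,0,0,0,0,0.0]]
  squeeze: 40

```text
t: 4.15
eef_pos: [0.4916, 0.1851, 0.0523]
tool_rot: [0.0, -0.046, 0.999, -0.0]
contact_force: [-2.6, -4.1, 6.7]
gripper_width: 0.154
grasp_force: 42.4
```

```bash
python3 - <<'E'
from h import *
o=bot.get_obs();print(o['eef_pos'],o['torque'],o['contact_force'],o['gripper_width']*.0854,np.degrees(np.arctan2(*rot().as_matrix()[[1,0],1])))
E
```

```text
[0.4916 0.1851 0.0523] [-0.8507  0.2767  0.1187] [-2.634  -4.1246  6.6512] 0.013115759401925674 95.2766587037484
```

Request:
move_arm:
  commands:
    - [[0,0,0,0,0,5,0],[0,0,0,0,0,5,0],[0,0,0,0,0,5,0],[0,0,0,0,0,5,0],[0,0,0,0,0,5,0],[0,0,0,0,0,5,0],[0,0,0,0,0,5,0],[0,0,0,0,0,5,0],[0,0,0,0,0,5,0],[0,0,0,0,0,5,0],[0,0,0,0,0,5,0],[0,0,0,0,0,0,0],[0,0,0,0,0,0,0]]

```text
t: 5.78
eef_pos: [0.4918, 0.1858, 0.0523]
tool_rot: [0.001, 0.42, 0.907, 0.001]
contact_force: [-0.5, -2.6, 5.8]
gripper_width: 0.155
grasp_force: 42.4
```

```bash
python3 - <<'E'
from h import *
o=bot.get_obs();print(o['eef_pos'],o['torque'],o['contact_force'],o['gripper_width']*.0854,np.degrees(np.arctan2(*rot().as_matrix()[[1,0],1])))
im=imaging.read_camera("scene")[:,:,::-1];cv2.imwrite("pics/s2.png",cv2.resize(im[160:260,150:283],(798,600),interpolation=cv2.INTER_CUBIC))
E
```

```text
[0.4918 0.1858 0.0523] [-0.663   0.2403 -0.0223] [-0.545  -2.5534  5.8047] 0.013218362099346856 40.287198000295064
```

View pics/s2.png

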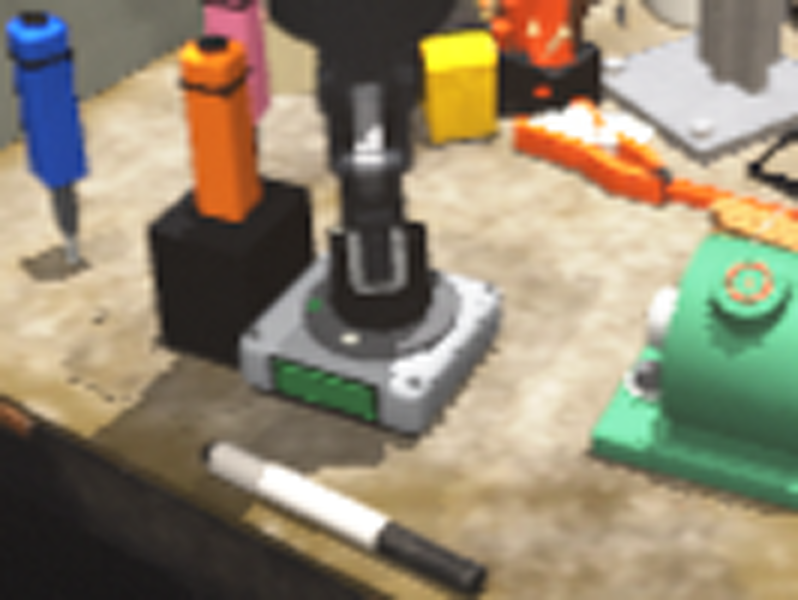

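Request:
move_arm:
  commands:
    - [[0,0,0,0,0,2,0],[0,0,0,0,0,2,0],[0,0,0,0,0,0,0],[0,0,0,0,0,0,0]]

```text
t: 6.32
eef_pos: [0.4915, 0.1863, 0.0523]
tool_rot: [0.0, 0.45, 0.893, 0.001]
contact_force: [-1.7, -1.3, 7.3]
gripper_width: 0.152
grasp_force: 63.1
```

```bash
python3 - <<'E'
from h import *
o=bot.get_obs();print(o['eef_pos'],o['torque'],o['contact_force'],o['gripper_width']*.0854,np.degrees(np.arctan2(*rot().as_matrix()[[1,0],1])))
E
```

```text
[0.4915 0.1863 0.0523] [-0.3825  0.4048  0.8041] [-1.7166 -1.2756  7.2671] 0.012988069114296565 36.46376418972648
```

The moment of 0.8 N m shows the knob is against the stop. I'll ease back, release, rise, turn to the probe's sides and go above the probe.

Request:
move_arm:
  commands:
    - [[0,0,0,0,0,-4,0],[0,0,0,0,0,0,0.045],[0,0,0,0,0,0,0.045],[0,0,0,0,0,0,0.045],[0,0,0,0,0,0,0.045],[0,0,-0.02,0,0,0,0.045],[0,0,-0.035,0,0,0,0.045],[0,0,-0.045,0,0,0,0.045],[0,0,-0.04,0,0,10,0.06],[0,0,0,0,0,10,0.06],[0,0,0,0,0,10,0.06],[0.0236,-0.0003,0,0,0,0,0.06],[0.0236,-0.0003,0,0,0,0,0.06],[0.0236,-0.0003,0,0,0,0,0.06],[0,0,0,0,0,0,0.06],[0,0,0,0,0,0,0.06]]

```text
t: 8.32
eef_pos: [0.4776, 0.2544, 0.1912]
tool_rot: [0.0, 0.641, 0.768, -0.0]
contact_force: [-0.6, -0.5, 0.3]
gripper_width: 0.705
grasp_force: 0.0
```

```bash
python3 - <<'E'
from h import *
o=bot.get_obs();print(o['eef_pos'],o['torque'],o['contact_force'],o['gripper_width']*.0854,np.degrees(np.arctan2(*rot().as_matrix()[[1,0],1])),o['q'])
im=imaging.read_camera("scene")[:,:,::-1];cv2.imwrite("pics/s3.png",cv2.resize(im[140:240,150:283],(798,600),interpolation=cv2.INTER_CUBIC))
E
```

```text
[0.4776 0.2544 0.1912] [-0.0436  0.0305  0.0395] [-0.6396 -0.4655  0.2799] 0.06020369791646817 10.271108434503594 [-1.135   0.3522  0.6632  1.9515 -0.2683  0.9261 -0.1592]
```

View pics/s3.png

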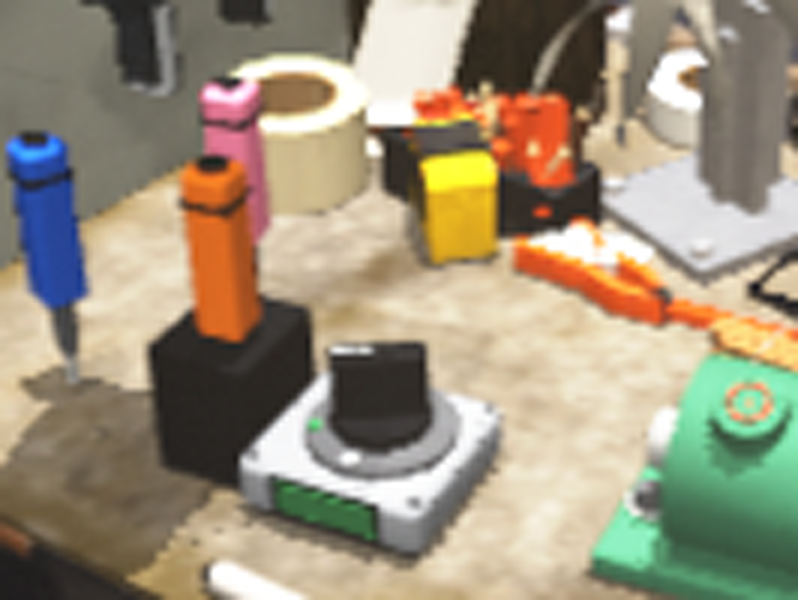

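The pointer is at the green dot, so the knob is on, and the probe is unmoved. Next is the descent and grip.

Request:
move_arm:
  commands:
    - [[0.001,0,0.03,0,0,0,0.06],[0,0,0.03,0,0,0,0.06],[0,0,0.026,0,0,0,0.06],[0,0,0.02,0,0,0,0.06],[0,0,0,0,0,0,0.06],[0,0,0,0,0,0,0.0],[0,0,0,0,0,0,0.0],[0,0,0,0,0,0,0.0],[0,0,0,0,0,0,0.0],[0,0,0,0,0,0,0.0],[0,0,0,0,0,0,0.0]]
  squeeze: 60

```text
t: 9.75
eef_pos: [0.478, 0.2566, 0.0863]
tool_rot: [0.0, 0.641, 0.768, 0.001]
contact_force: [-0.8, -0.9, 6.6]
gripper_width: 0.249
grasp_force: 58.6
```

```bash
python3 - <<'E'
from h import *
o=bot.get_obs();print(o['eef_pos'],o['torque'],o['contact_force'],o['gripper_width']*.0854,o['grasp_force'],rot().as_matrix())
E
```

```text
[0.478  0.2566 0.0863] [-0.1976  0.2821  0.0279] [-0.7783 -0.8549  6.6155] 0.021293862229178458 58.59833121299744 [[-0.179   0.9838  0.0012]
 [ 0.9838  0.179   0.0011]
 [ 0.0009  0.0014 -1.    ]]
```

Request:
move_arm:
  commands:
    - [[0,0,-0.01,0,0,0,0],[0,0,-0.02,0,0,0,0],[0,0,-0.03,0,0,0,0],[0,0,-0.035,0,0,0,0],[0,0,-0.035,0,0,0,0],[0,0,0,0,0,0,0],[0,0,0,0,0,0,0]]

```text
t: 10.62
eef_pos: [0.4767, 0.2563, 0.2149]
tool_rot: [-0.0, 0.641, 0.768, -0.0]
contact_force: [0.4, -0.5, -1.4]
gripper_width: 0.25
grasp_force: 59.3
```

```bash
python3 - <<'E'
from h import *
o=bot.get_obs();print(o['eef_pos'],o['contact_force'],o['gripper_width']*.0854)
uv={}
for n,f,(u,v) in(("scene","pics/scene0.png",(274.5,206.8)),("top","pics/top0.png",(278.6,191.2))):
    im=cv2.imread(f).astype(float);u0,v0=int(u)-6,int(v)-6
    w=im[v0:v0+13,u0:u0+14];s=np.clip(w[:,:,2]-w[:,:,1]+20,0,None)
    s[s<30]=0
    yy,xx=np.mgrid[v0:v0+13,u0:u0+14];uv[n]=((s*xx).sum()/s.sum(),(s*yy).sum()/s.sum());print(n,uv[n],(s>0).sum())
print("ring tri",tri(uv["scene"],uv["top"]),atz("top",uv["top"],.095),atz("scene",uv["scene"],.095))
sp=tri(uv["scene"],uv["top"])
a=np.radians(10.8);h=np.array([np.cos(a),np.sin(a),0]);t=np.radians(25)
Z=np.sin(t)*h-np.cos(t)*np.array([0,0,1]);Y=np.cos(t)*h+np.sin(t)*np.array([0,0,1]);X=np.cross(Y,Z)
Rt=R.from_matrix(np.c_[X,Y,Z])
delta(sp-Z*(.0703+.025),Rt);print(sp-Z*(.0703+.025))
E
```

```text
[0.4767 0.2563 0.2149] [ 0.3532 -0.4838 -1.3908] 0.021381606766237495
scene (np.float64(275.31020408163266), np.float64(205.47113702623906)) 27
top (np.float64(279.1174957118353), np.float64(191.59777015437393)) 19
ring tri [0.5228 0.0228 0.0986] [0.5223 0.0238 0.095 ] [0.528 0.024 0.095]
shift tool [-0.2384 -0.0368  0.03  ] turn deg [-25.0497   0.0939  -0.4576]
[0.4832 0.0152 0.1849]
```

Request:
move_arm:
  commands:
    - [[-0.0395,-0.006,0,0,0,0,0],[-0.0395,-0.006,0,0,0,0,0],[-0.0395,-0.006,0,0,0,0,0],[-0.0395,-0.006,0,0,0,0,0],[-0.0395,-0.006,0,0,0,0,0],[-0.0395,-0.006,0,0,0,0,0],[0,0,0,-6.25,0,0,0],[0,0,0,-6.25,0,0,0],[0,0,0,-6.25,0,0,0],[0,0,0,-6.25,0,-0.4,0],[0,0,0,0,0,0,0],[0,0,0,0,0,0,0]]

```text
t: 12.12
eef_pos: [0.4848, 0.0168, 0.2153]
tool_rot: [0.139, 0.623, 0.752, 0.165]
contact_force: [0.5, -0.6, -1.8]
gripper_width: 0.253
grasp_force: 59.4
```

```bash
cat >> h.py <<'E'
def target(yaw=10.8):
    a=np.radians(yaw);h=np.array([np.cos(a),np.sin(a),0]);t=np.radians(25)
    Z=np.sin(t)*h-np.cos(t)*np.array([0,0,1]);Y=np.cos(t)*h+np.sin(t)*np.array([0,0,1])
    return Z,R.from_matrix(np.c_[np.cross(Y,Z),Y,Z])
E
python3 - <<'E'
from h import *
Z,Rt=target();o=bot.get_obs();print(o['eef_pos'],o['contact_force'],o['q'])
delta(np.array([.523,.0245,.095])-Z*.0953,Rt)
E
```

```text
[0.4848 0.0168 0.2153] [ 0.5141 -0.58   -1.7965] [-0.9451 -0.082   0.7776  2.3556  0.1194  0.412  -0.0682]
shift tool [ 0.0005 -0.0155  0.0303] turn deg [-0.0989  0.2099 -0.0238]
```

Request:
move_arm:
  commands:
    - [[0.0005,-0.0077,0.015,0,0,0,0],[0,-0.0078,0.0153,0,0.2,0,0],[0,0,0.005,0,0,0,0],[0,0,0.005,0,0,0,0],[0,0,0,0,0,0,0],[0,0,0,0,0,0,0]]

```text
t: 12.88
eef_pos: [0.4878, 0.0177, 0.1724]
tool_rot: [0.138, 0.623, 0.752, 0.167]
contact_force: [-0.4, 0.0, -1.1]
gripper_width: 0.253
grasp_force: 59.4
```

```bash
python3 - <<'E'
from h import *
Z,Rt=target();o=bot.get_obs();print(o['eef_pos'],o['contact_force'],o['q'],o['gripper_width'])
delta(np.array([.523,.0245,.095])-Z*.0853,Rt)
z=rot().as_matrix()[:,2]
tip=o['eef_pos']+z*.0703
ims=[]
for n,s in(("scene",(275,195)),("top",(279,190))):
    im=imaging.read_camera(n)[:,:,::-1];cv2.imwrite(f"pics/{n}4.png",im)
    print(n,"tip",proj(n,tip),"spot",proj(n,[.523,.0245,.095]))
    u,v=s;ims.append(cv2.resize(im[v-30:v+30,u-20:u+20],(400,600),interpolation=cv2.INTER_CUBIC))
cv2.imwrite("pics/c4.png",np.hstack(ims))
E
```

```text
[0.4878 0.0177 0.1724] [-0.4091  0.0099 -1.0626] [-0.9582  0.0607  0.8586  2.4    -0.2901  0.2773  0.3396] 0.2527016182866234
shift tool [ 0.0001 -0.0002 -0.    ] turn deg [-0.0211  0.0207 -0.0201]
scene tip [[273.4337 203.0797]] spot [[274.003  206.4425]]
top tip [[279.6256 193.0619]] spot [[278.8543 191.37  ]]
```

View pics/c4.png

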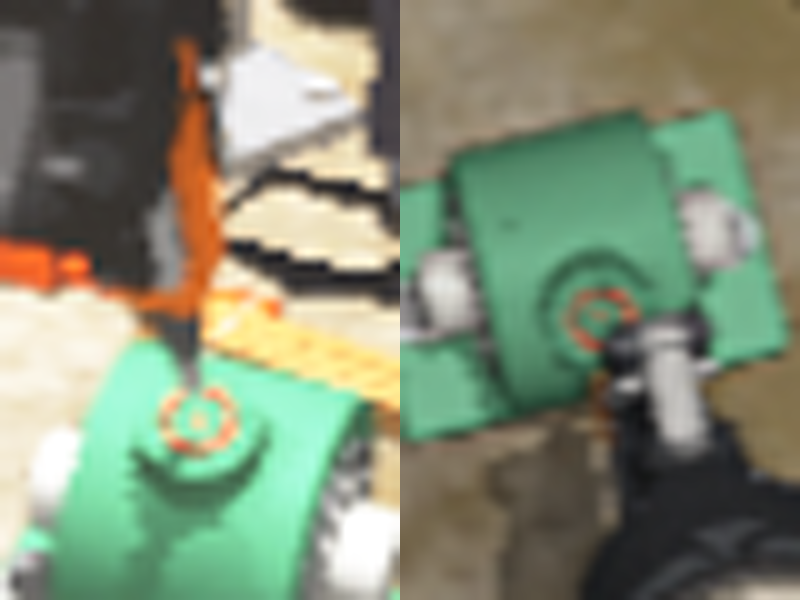

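The tip (scene ~273.9,203.5) sits on the line toward the ring centre (~274.4,206.5). In the top view the ring is at (278.6,191.4), which matches the estimate. Approaching along the probe axis.

Request:
move_arm:
  commands:
    - [[0,0,0.004,0,0,0,0],[0,0,0.004,0,0,0,0],[0,0,0.004,0,0,0,0],[0,0,0,0,0,0,0],[0,0,0,0,0,0,0]]

```text
t: 13.6
eef_pos: [0.4923, 0.0187, 0.1616]
tool_rot: [0.138, 0.623, 0.752, 0.167]
contact_force: [-0.3, -0.5, -1.2]
gripper_width: 0.25
grasp_force: 59.4
```

```bash
cat > st.py <<'E'
from h import *
Z,Rt=target();o=bot.get_obs();print(o['t'],o['eef_pos'],o['contact_force'],"axial",-o['contact_force']@Z,o['q'])
delta(np.array([.523,.0245,.095])-Z*.0703,Rt)
E
python3 st.py
```

```text
13.6 [0.4923 0.0187 0.1616] [-0.269  -0.5183 -1.1606] axial -0.8991443374963032 [-0.8779  0.1059  0.7875  2.3997 -0.4466  0.2538  0.4879]
shift tool [-0.      0.0002  0.0032] turn deg [ 0.0133 -0.0277 -0.0442]
```

Request:
move_arm:
  commands:
    - [[0,0,0.0015,0,0,0,0],[0,0,0.0015,0,0,0,0],[0,0,0.001,0,0,0,0],[0,0,0,0,0,0,0],[0,0,0,0,0,0,0]]

```text
t: 14.22
eef_pos: [0.494, 0.0191, 0.1578]
tool_rot: [0.138, 0.623, 0.752, 0.167]
contact_force: [-1.1, 1.5, -0.3]
gripper_width: 0.246
grasp_force: 59.5
```

```bash
python3 st.py
```

```text
14.225 [0.494  0.0191 0.1578] [-1.1323  1.4715 -0.334 ] axial 0.05083246048846836 [-0.8469  0.1199  0.7574  2.3988 -0.4914  0.2463  0.5298]
shift tool [-0.0001  0.0002 -0.0009] turn deg [ 0.0069 -0.0266 -0.0375]
```

Request:
move_arm:
  commands:
    - [[0,0,0.001,0,0,0,0],[0,0,0.001,0,0,0,0],[0,0,0,0,0,0,0],[0,0,0,0,0,0,0]]

```text
t: 14.72
eef_pos: [0.4948, 0.0192, 0.1559]
tool_rot: [0.138, 0.623, 0.752, 0.167]
contact_force: [-1.0, 0.2, 1.4]
gripper_width: 0.252
grasp_force: 59.6
```

```bash
python3 st.py
```

```text
14.725 [0.4948 0.0192 0.1559] [-1.0257  0.169   1.3642] axial 1.648846963697205 [-0.8317  0.1264  0.7424  2.3983 -0.5122  0.2425  0.5492]
shift tool [-0.0001  0.0003 -0.0029] turn deg [ 0.0013 -0.0225 -0.0342]
```

Request:
move_arm:
  commands:
    - [[0,0,0.001,0,0,0,0],[0,0,0.001,0,0,0,0],[0,0,0.001,0,0,0,0],[0,0,0.001,0,0,0,0],[0,0,0,0,0,0,0],[0,0,0,0,0,0,0],[0,0,0,0,0,0,0]]

```text
t: 15.6
eef_pos: [0.4965, 0.0195, 0.1524]
tool_rot: [0.138, 0.623, 0.752, 0.167]
contact_force: [-1.8, 0.8, 4.2]
gripper_width: 0.25
grasp_force: 59.8
```

```bash
python3 st.py; python3 - <<'E'
from h import *
ims=[]
F=[]
for i in range(8):
    im=imaging.read_camera("scene" if i%2 else "top")[:,:,::-1];ims.append(im);F.append(-bot.get_obs()['contact_force']@target()[0])
print(np.mean(F),np.std(F))
s=cv2.resize(ims[1][165:225,255:295],(400,600),interpolation=cv2.INTER_CUBIC)
t=cv2.resize(ims[0][160:220,259:299],(400,600),interpolation=cv2.INTER_CUBIC)
cv2.imwrite("pics/c5.png",np.hstack([s,t]))
E
```

```text
15.6 [0.4965 0.0195 0.1524] [-1.7613  0.7539  4.1979] axial 4.476039339607094 [-0.8015  0.1387  0.7124  2.3972 -0.5516  0.235   0.5859]
shift tool [-0.      0.0002 -0.0069] turn deg [ 0.0141 -0.0206 -0.0399]
4.444809355144498 0.36329061459928275
```

View pics/c5.png

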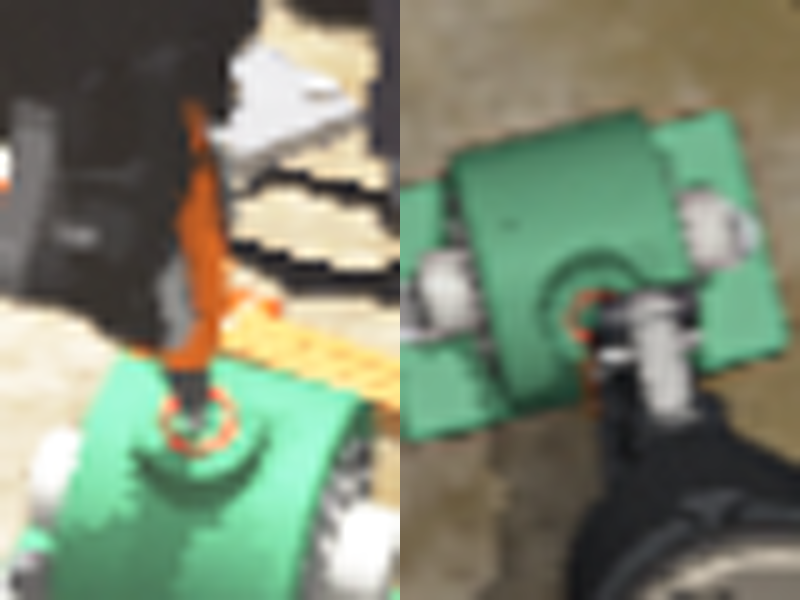

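The force is about 5.3 N over baseline, so the spring tip is about half way in. In the scene view the tip looks about 1–2 mm left of the ring's centre, so I'll measure that in a tighter crop.

```bash
python3 - <<'E'
from h import *
im=np.mean([imaging.read_camera("scene")[:,:,::-1].astype(float) for _ in range(3)],0).astype(np.uint8)
a0=cv2.imread("pics/scene0.png")
c=[cv2.resize(i[197:215,265:285],(400,360),interpolation=cv2.INTER_NEAREST) for i in(a0,im)]
o=np.hstack(c)
o_o=bot.get_obs();z=rot().as_matrix()[:,2]
tip=o_o['eef_pos']+z*(.0703-.0064)
print("tip",tip,proj("scene",tip),((proj("scene",tip)-[265,197]+.5)*20))
# ring circle predicted for candidate centres
Z,Rt=target();M=Rt.as_matrix();th=np.linspace(0,2*np.pi,40)
P=np.array([.523,.0245,.095])+.0075*(np.cos(th)[:,None]*M[:,0]+np.sin(th)[:,None]*M[:,1])
q=((proj("scene",P)-[265,197]+.5)*20).astype(int)
for x,y in q: o[min(y,359),min(x,399)]=(255,0,255);o[min(y,359),min(x,399)+400]=(255,0,255)
cv2.imwrite("pics/c6.png",o)
E
```

```text
tip [0.523  0.0246 0.0944] [[273.9452 206.644 ]] [[188.9048 202.8801]]
```

View pics/c6.png

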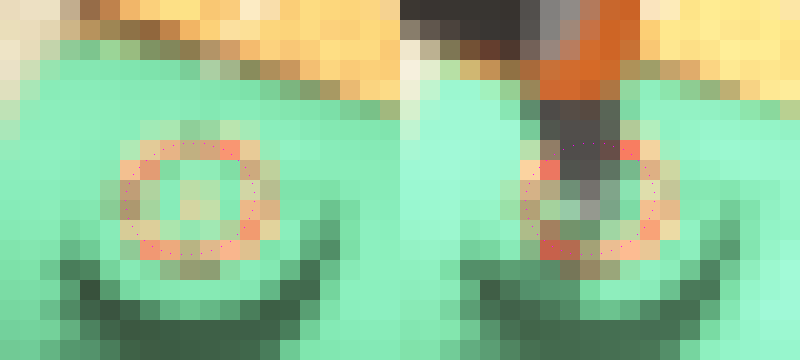

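The ring's centre mark is at scene pixel ~(275.0,207) and the tip ends at ~(274.5,207), so it is within about 1 mm. The joints are still and the force is steady, so I'm handing in.

```bash
python3 st.py; python3 -c "
from station import bot
print(bot.hand_in())"
```

```text
16.15 [0.4964 0.0195 0.1523] [-1.7552  0.5165  4.3092] axial 4.593266252544162 [-0.8015  0.1389  0.7122  2.3972 -0.5517  0.2351  0.586 ]
shift tool [-0.0001  0.0003 -0.0069] turn deg [ 0.0054 -0.0215 -0.0346]
the job is handed in; nothing more can be done
None
```

The job is handed in at 16 s: the knob is on at the green dot, and the orange probe is held square to the boss, its tip within about 1 mm of the ring's middle and, going by about 5.4 N of push, about half way in.

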